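# Take the filter cover out of the bench pump for washing

## Task

The filter cover of the bench vacuum pump has to be washed: press the front of the pump's hood down to free its push-push latch and let the hood spring open, turn the black filter cover a quarter turn anticlockwise, lift it off and set it down (do not drop it) flat and right way up in the steel tray. Then swing the hood down and press it home again so that it latches and stays shut, leaving the other things on the bench where they stand.

Things in the scene. Friction and masses are not known exactly. Their poses are not given: they have to be found in the camera images.
- pump: Bench vacuum pump, white box 190 mm (x, front to back) by 170 mm (y), fixed. Under its hood is a grey deck 70 mm above the worktop that carries the filter bay. Origin: centre of its underside, on the worktop; x points from its front (switch and gauge, towards the robot) to its back (hose barbs), y to its left, z up.
- hood (a joint): Hood angle, rad: 0 = latched shut, -0.047 = pressed to its stop (front 7 mm lower), 1.6 = fully open. Not latched, a spring throws it open in about 1.5 s and holds it there. Latched: pressing to the stop and letting go frees it. Open: pushing it down past 0 to that stop and letting go latches it at 0. Pushing takes 2 to 4 N at the front (a click may jolt to 8 N); 10 N and more only at the stop.
- hood_pad (a point): Top centre of the grey ribbed press pad (20 by 60 mm) at the front edge of the white hood, moving with the hood. The hood is a box open below, 152 mm deep (x), 172 wide, 50 high. Shut, the pad is 140 mm in front of the hinge line, 116.5 mm above the worktop. Site axes are the hood's: z out of its top, x towards its hinge end.
- hood_hinge (a point): Middle of the hood's hinge line (along the pump's y), fixed, 66 mm behind the pump's centre and 66 mm above the worktop; axes as the pump's. With the hood fully open its outer top face stands upright 50 mm behind this line, facing away from the robot, its front edge uppermost, about 220 mm above the worktop.
- filter_bay (a point): Centre of the filter bay's seat on the deck, 72 mm above the worktop, 18 mm in front of the pump's centre; axes as the pump's. An aluminium collar round it, 96 mm outside diameter, top 84 mm above the worktop, has two inward tabs, towards its +y and -y, which hold the cover's lugs down; between the tabs it is open.
- cover_mid (a point): Centre of the loose black filter cover, 16.5 mm above its underside. Disc 65 mm across, 12 mm thick, with two 5 mm high lugs at its foot along its +y and -y (79 mm over them); on top an upright wing grip along its y: 60 mm long, 14 mm thick, 21 mm high; 33 mm high and 0.09 kg in all. z up. Starts locked in the bay, its axes as the pump's.
- cover_wing (a point): Top middle of the cover's wing grip, 33 mm above the cover's underside, axes as the cover's. Turned anticlockwise seen from above, the cover can be lifted after 55 degrees and meets a stop at 84 degrees; it turns easily.
- tray_floor (a point): Centre of the floor, 3 mm above the worktop, of the shallow steel tray, 220 (x) by 170 (y) by 22 mm high, wall 3 mm, fixed. Its strip x > 45 mm is taken by tweezers and a stir bar, the rest is free. The tray stands to the left or to the right of the pump.
- jar: Bystander: white jar with a blue lid, 77 mm diameter, 161 mm high, on the other side of the pump from the tray. Origin: centre of its underside.
- beaker: Bystander: low glass beaker, 73 by 83 mm, 98 mm high, behind the pump, to the left. Origin: centre of its underside.
- timer: Bystander: flat white timer, 62 by 62 by 18 mm, behind the pump. Origin: centre of its underside.

How it is judged:
By the outcome, as a careful person would: the job done as asked, in the order asked, and still so for the second after the job is handed in, with the robot touching nothing.
It also fails if it takes over 64 s, if anything falls off the work surface, if the arm or the gripper's body presses on something with over 40 N, if the wrist force passes 120 N, or if a joint passes its speed limit or range.

## Robot

A 6-joint arm with a two-finger parallel gripper is mounted at the origin on a cart in front of the work surface, level with it; the furniture and walls round the work are solid. World frame = base frame: x ahead of the robot, y to its left, z up, the work surface at z = 0. Lengths are in m, angles in rad, forces in N, time in s.
With the tool pointing down it reaches from about 0.25 to 0.725 m from the base axis. Payload 4 kg.
Tool frame: the origin (TCP) lies midway between the tips of the shut fingers; the grasp point (between the pads) lies env.grasp_offset behind it (env.grasp_offset is the distance from the TCP to the grasp point, in m); x points along the fingers, z is the direction in which the jaws open and shut, and the axes are right-handed (so a half turn about x gives the same grasp; the last joint's range is limited). The gripper opens to 85 mm and grips with 20 to 120 N. Pads are 22 mm wide; open, the fingers measure 114 mm over their backs; the gripper's body (76 mm by 85 mm) begins 54 mm behind the grasp point. The pads swing forward as they close: fully open they stand 13 mm farther back than shut.
Start: joints at [-1.29, 0.241, 0.005, 1.335, 0, 1.571], TCP at [0.139, -0.48, 0.202] pointing down, gripper open.
Joint ranges: [-2.72, 2.72], [-1.05, 1.87], [-1.09, 1.28], [-1.99, 2.15], [-1.42, 1.44], [-3.14, 3.14]. Speed limits (rad/s): [2.79, 2.79, 3.14, 3.14, 3.14, 3.14].

## Interface

Orientations are given as a rotation vector (axis times angle).
In Python, from station import env gives the robot as it stands. The module is installed in compiled form; this text tells all that it offers.
- The arm moves only by the tool arm_command, never from a script. Its argument "rows" is one flat list of numbers, 7 for each row, row after row: the shift along the world's x, y, z in mm, then the turn, a rotation vector about the world's x, y, z in rad, then the finger opening in mm, from 0 to 85.4. A call has 1 to 12 rows; each row shifts and turns the commanded pose from where the row before left it; what a row does not reach is not made up. A row lasts 1/10 s, in which the tool goes at most 50 mm and 8.59 degrees, less where a joint would pass 70% of its speed; a pose out of reach is approached as far as the arm can. A call is refused whole if a number of a shift passes 50 or a number of a turn 0.15, either way. A call with a gripper value outside its range is refused whole. The fingers move at their own pace and stop on an object; "force" is the grip in N (left out, the last holds). Time passes only in rows, so rows that do not move let the fingers close. It gives the time, the measured TCP pose, the force and the opening at its end, in the units of the state.
- env.sense(): the state, without advancing time (a new reading comes with each control period).
- env.read_camera(name): name is "scene" or "top"; returns a dict with "img" (480x640x3 uint8, blue, green, red), "fov_y" (degrees; the focal length in pixels is half the picture's height over the tangent of half this angle, whatever the lens; pixels are square), "cx", "cy" (the principal point, pixels), "k1" (the pictures are not rectified: a ray, as slopes to the right and down, at radius r is drawn at 1 + k1 r^2 times it, then the intrinsics apply), "world_from_camera" (4x4, takes a point from camera to world coordinates). Camera axes: x right, y up, looking along -z (the intrinsics and any distortion apply to the point x, -y, -z); pixel columns grow to the right and rows downward; lengths in m; the calibration is good to about 2 mm. A picture is of the moment at which its call begins. There is no depth.
- env.finish_job(): hands the job in, once; it reports no verdict.
The state is a dict: "clock": time; "joints": joint angles; "dq": joint speeds; "joint_efforts": joint torques, N m; "ee_pos": TCP position; "tool_rot": TCP orientation; "force": force on the tool from outside, world axes, zero at the start; "moment": the same for the moment, N m; "grip_width": finger opening in m.
Only numpy, scipy, OpenCV 4.12 (cv2) and the standard library are available. Lean on these libraries where they do the work, as an engineer would, in place of code of your own. Each camera call takes 0.05 s, during which the arm holds its last target. There are 200 camera calls.

## Working session

There is one attempt and no reset: what is moved stays moved. The work goes in short steps, Python scripts to look and compute and a tool call to move; the robot and the scene stay as the last step left them, time stands still between calls to the robot, and variables do not carry over. Pictures are saved under pics/ and viewed, about 8 in all and at most 12, crops included, and the job is handed in when it is done.

Besides the shell and the picture viewer there is one more tool, called after "Emit:" by a JSON object that holds its "fn" and its "kwargs". arm_command: Moves the arm, as the interface text tells. Its arguments: {"type":"object","properties":{"rows":{"type":"array","items":{"type":"number"}},"force":{"type":"number"}},"required":["rows"]}

```bash
mkdir -p pics
cat > h.py <<'E'
import numpy as np, cv2
from station import env
from scipy.spatial.transform import Rotation as R
def cam(n):
    c=env.read_camera(n); return c
def K(c):
    f=240/np.tan(np.radians(c["fov_y"])/2); return np.array([[f,0,c["cx"]],[0,f,c["cy"]],[0,0,1]]), np.array([c["k1"],0,0,0.])
def px2w(c,uv,z):
    k,d=K(c); p=cv2.undistortPoints(np.array([[uv]],float),k,d)[0,0]
    T=np.array(c["world_from_camera"]); r=T[:3,:3]@[p[0],-p[1],-1]; o=T[:3,3]
    return o+r*(z-o[2])/r[2]
def w2px(c,P):
    T=np.linalg.inv(np.array(c["world_from_camera"])); q=(T[:3,:3]@np.atleast_2d(P).T).T+T[:3,3]
    q=q*[1,-1,-1]; k,d=K(c); return cv2.projectPoints(q,np.zeros(3),np.zeros(3),k,d)[0][:,0]
E
python3 - <<'E'
from h import *
for n in("scene","top"):
    c=cam(n); cv2.imwrite(f"pics/{n}0.png",c["img"]); print(n,c["fov_y"],c["cx"],c["cy"],c["k1"],np.round(c["world_from_camera"],3).tolist())
print(env.grasp_offset, env.sense())
E
```

```text
scene 46.33205135441964 317.3833099235651 238.62806996052197 -0.12439525259649098 [[-0.586, 0.625, -0.516, -0.045], [-0.81, -0.459, 0.365, 0.506], [-0.009, 0.632, 0.775, 1.051], [0.0, 0.0, 0.0, 1.0]]
top 46.46753305137773 314.8798796689302 238.60905587189987 0.007902490282835026 [[0.005, 0.994, -0.107, 0.452], [-1.0, 0.007, 0.016, 0.07], [0.017, 0.107, 0.994, 1.326], [0.0, 0.0, 0.0, 1.0]]
0.0187 {'clock': 0.1, 'joints': array([-1.28999590e+00,  2.41345769e-01,  3.85949534e-03,  1.33518098e+00,
       -3.76512033e-05,  1.57079013e+00]), 'dq': array([ 0.00152273, -0.00284658,  0.00361372,  0.00185016,  0.00028234,
       -0.00039901]), 'joint_efforts': array([ 2.09914233e-04, -3.73137224e+01,  2.53009933e+01,  1.08270912e-02,
        6.07143033e-05,  6.34319392e-06]), 'ee_pos': array([ 0.1383808 , -0.47983247,  0.20159816]), 'tool_rot': array([ 1.00102697,  1.33060946, -0.99920585]), 'force': array([0.56683557, 0.01879591, 0.06317742]), 'moment': array([-0.00544931,  0.02424142,  0.01108017]), 'grip_width': 0.08516530929883487}
```

View pics/top0.png

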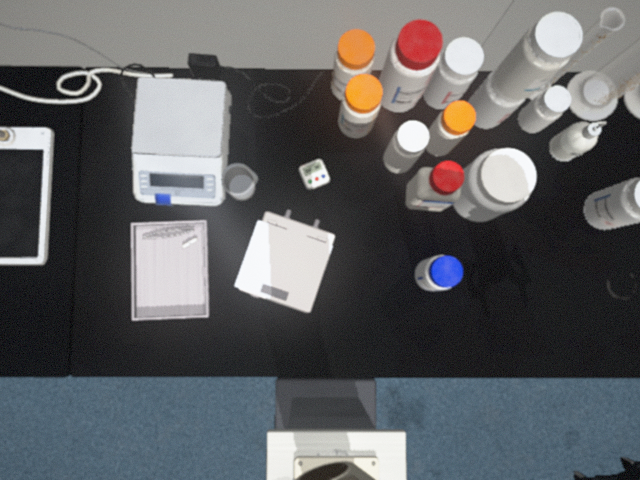

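View pics/scene0.png

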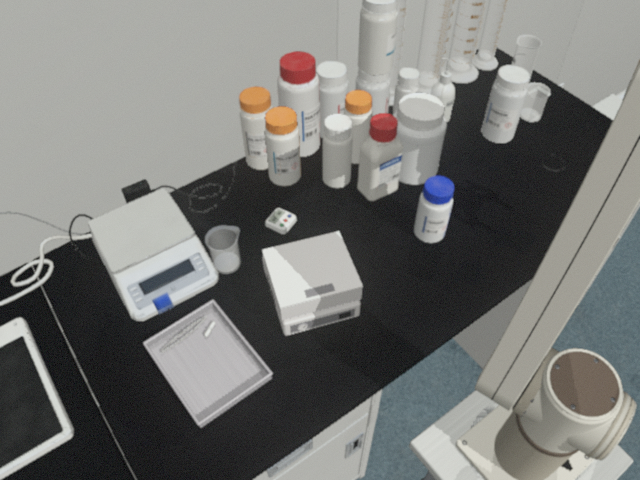

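The top view shows the tray on the left (130–208, 221–320), the pump yawed at (286, 262) with its pad at about (274, 293), the beaker at (239, 180), the timer at (314, 174) and the jar at (440, 272). I'll enlarge this area.

Run:
```python
from h import *
c=cam("top"); im=c["img"][205:330,120:345]; cv2.imwrite("pics/topc.png",cv2.resize(im,None,fx=3.5,fy=3.5,interpolation=cv2.INTER_CUBIC))
```

```text
(no output)
```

View pics/topc.png

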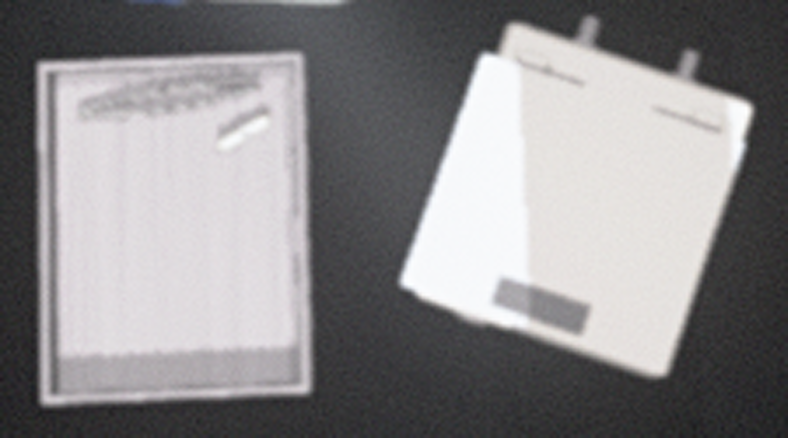

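The crop shows the pad's corners at (500,278), (593,303), (585,334) and (491,305), the hood's front corners at (402,285) and (662,377), and the tray's corners at (38,62), (303,53), (313,393) and (42,406).

```bash
cat >> h.py <<'E'
def planfit(M,W):  # 2D rigid fit W = R M + t
    M=np.array(M,float);W=np.array(W)[:,:2];m=M.mean(0);w=W.mean(0)
    H=(M-m).T@(W-w);a=np.arctan2(H[0,1]-H[1,0],H[0,0]+H[1,1]);Q=np.array([[np.cos(a),-np.sin(a)],[np.sin(a),np.cos(a)]])
    t=w-Q@m;return t,a,(W-(M@Q.T+t))*1e3
E
python3 - <<'E'
from h import *
c=cam("top")
f=lambda q:(120-.36+q[0]/3.5,205-.36+q[1]/3.5)
P=lambda qs,z:[px2w(c,f(q),z) for q in qs]
px=66-140
# model pump frame; pad (center -74,0): corners bl, br, fr, fl ; hood front edge x=-74-? unknown
W=P([(500,278),(593,303),(585,334),(491,305)],.1165)
M=np.array([(px+10,30),(px+10,-30),(px-10,-30),(px-10,30)])/1e3
t,a,r=planfit(M,W);print("pad fit",t,np.degrees(a),r.round(1).tolist())
W2=P([(402,285),(662,377)],.113);print(np.round(W2,4),np.linalg.norm(W2[0]-W2[1]),np.degrees(np.arctan2(*(W2[0]-W2[1])[[1,0]]))-90, 'mid',np.mean(W2,0))
W3=P([(38,62),(303,53),(313,393),(42,406)],.022)
t3,a3,r3=planfit(np.array([(110,85),(110,-85),(-110,-85),(-110,85)])/1e3,W3);print("tray",t3,np.degrees(a3),r3.round(1).tolist())
# scene view check
for n,uv,z in(("jar",(440,272),.161),("beaker",(239,172),.098),("timer",(314,174),.018)):print(n,px2w(c,uv,z))
E
```

```text
pad fit [0.53782583 0.11679282] -15.696988634445988 [[-1.4, 0.0], [-0.1, 0.4], [0.2, -0.3], [1.3, -0.1]]
[[0.4784 0.2235 0.113 ]
 [0.423  0.0629 0.113 ]] 0.16997375842496795 -19.04034959800117 mid [0.45068729 0.14319712 0.113     ]
tray [0.51793232 0.38652556] 2.938722406645985 [[4.1, 3.7], [2.9, -2.8], [-3.2, -4.0], [-3.8, 3.1]]
jar [ 0.50922757 -0.21059923  0.161     ]
beaker [0.73265668 0.22066678 0.098     ]
timer [0.7477334 0.0520334 0.018    ]
```

Run:
```python
from h import *
s=env.sense(); m=R.from_rotvec(s["tool_rot"]).as_matrix(); print(m.round(3)); z=m[:,2]; print("jaw yaw",np.degrees(np.arctan2(z[1],z[0])))
```

```text
[[-0.     0.961  0.277]
 [ 0.001  0.277 -0.961]
 [-1.     0.    -0.001]]
jaw yaw -73.91043905944338
```

Emit:
{"fn": "arm_command", "kwargs": {"rows": [20,45,0,0,0,0,0,20,45,0,0,0,0,0,20,45,0,0,0,0,0,20,45,0,0,0,0,0,20,45,0,0,0,0,0,20,45,0,0,0,0,0,20,45,0,0,0,0,0,20,45,0,0,0,0,0]}}

```text
clock: 1.0
ee_pos: [0.2988, -0.1187, 0.2026]
tool_rot: [1.001, 1.328, -1.0]
force: [2.1, -0.8, -0.2]
grip_width: -0.0
```

Emit:
{"fn": "arm_command", "kwargs": {"rows": [21,32,0,0,0,0.12,0,21,32,0,0,0,0.12,0,21,32,0,0,0,0.12,0,21,32,0,0,0,0.12,0,21,32,-10,0,0,0.12,0,21,32,-15,0,0,0.12,0,21,32,-20,0,0,0.12,0,18,32,-15,0,0,0.12,0,0,0,0,0,0,0,0]}}

```text
clock: 1.9
ee_pos: [0.4638, 0.1385, 0.1396]
tool_rot: [0.254, 1.559, -0.255]
force: [-0.9, -0.9, 0.4]
grip_width: 0.0001
```

Run:
```python
from h import *
s=env.sense(); print(s["ee_pos"],s["force"],s["joints"])
a=cam("top")["img"][225:345,200:360];b=cam("scene")["img"][200:350,220:420]
g=lambda i:cv2.resize(i,(400*i.shape[1]//i.shape[0]*1,400))
cv2.imwrite("pics/pre.png",cv2.resize(np.vstack([cv2.resize(a,(600,450)),cv2.resize(b,(600,450))]),(400,600)))
cv2.imwrite("pics/preS.png",cv2.resize(b,(800,600),interpolation=cv2.INTER_CUBIC))
```

```text
[0.46384987 0.13854614 0.13957899] [-0.85686132 -0.93143472  0.40339992] [ 2.89584587e-01  2.49788911e-01 -1.50936385e-01  1.17320083e+00
  9.72289749e-04  2.18465056e+00]
```

View pics/preS.png

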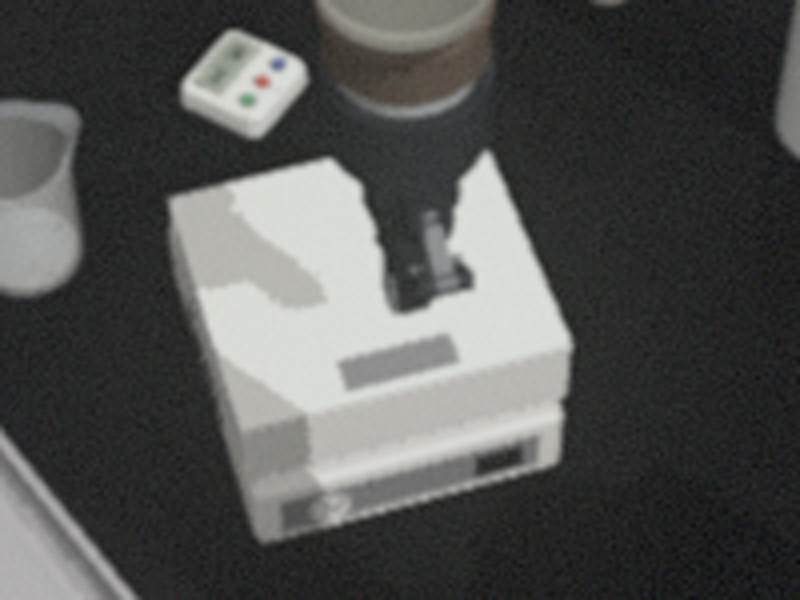

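The finger hangs above the hood just behind the pad's image. In the crop the pad is at (399,362) and the hood's front top corners are at (312,412) and (573,345).

Run:
```python
from h import *
c=cam("scene"); f=lambda q:(220-.4+q[0]/4,200-.4+q[1]/4)
print("pad",px2w(c,f((399,362)),.1165)); w=[px2w(c,f(q),.115) for q in((312,412),(573,345))];print(w,np.degrees(np.arctan2(*(w[0]-w[1])[[1,0]]))-90,np.linalg.norm(w[0]-w[1]))
pl=[px2w(c,f(q),.1165) for q in((340,361),(451,335),(459,361),(347,390))];print(np.round(pl,4).tolist())
```

```text
pad [0.46699603 0.14081859 0.1165    ]
[array([0.46913985, 0.19231748, 0.115     ]), array([0.42427048, 0.06348362, 0.115     ])] -19.201854466102873 0.1364236833136137
[[0.4849, 0.1643, 0.1165], [0.4647, 0.11, 0.1165], [0.4497, 0.1162, 0.1165], [0.4687, 0.1714, 0.1165]]
```

Emit:
{"fn": "arm_command", "kwargs": {"rows": [2,0,-10,0,0,-0.01,0,0,0,-10,0,0,-0.01,0,0,0,-3,0,0,0,0,0,0,-2,0,0,0,0,0,0,-2,0,0,0,0,0,0,-2,0,0,0,0,0,0,-1,0,0,0,0,0,0,0,0,0,0,0]}}

```text
clock: 2.85
ee_pos: [0.4655, 0.1356, 0.1124]
tool_rot: [0.275, 1.553, -0.275]
force: [0.2, 0.1, -0.2]
grip_width: -0.0003
```

Emit:
{"fn": "arm_command", "kwargs": {"rows": [0,0,-1,0,0,0,0,0,0,-1,0,0,0,0,0,0,0,0,0,0,0]}}

```text
clock: 3.15
ee_pos: [0.4655, 0.1356, 0.1103]
tool_rot: [0.275, 1.553, -0.275]
force: [0.1, 0.3, -0.6]
grip_width: 0.0003
```

Emit:
{"fn": "arm_command", "kwargs": {"rows": [0,0,-1,0,0,0,0,0,0,-1,0,0,0,0,0,0,0,0,0,0,0]}}

```text
clock: 3.45
ee_pos: [0.4654, 0.1356, 0.1082]
tool_rot: [0.275, 1.554, -0.275]
force: [0.7, -0.9, -0.5]
grip_width: -0.0
```

Run:
```python
from h import *
s=env.sense(); print(s["ee_pos"],s["force"],s["moment"],s["joints"])
b=cam("scene")["img"][200:350,220:420]
cv2.imwrite("pics/press.png",cv2.resize(b,(800,600),interpolation=cv2.INTER_CUBIC))
```

```text
[0.46543872 0.13555594 0.10823026] [ 0.72885344 -0.91297673 -0.51399875] [-0.01241382  0.00073883 -0.03620783] [ 2.83393195e-01  2.74970745e-01 -2.04441125e-01  1.09168280e+00
  1.56772848e-05  2.20418056e+00]
```

View pics/press.png

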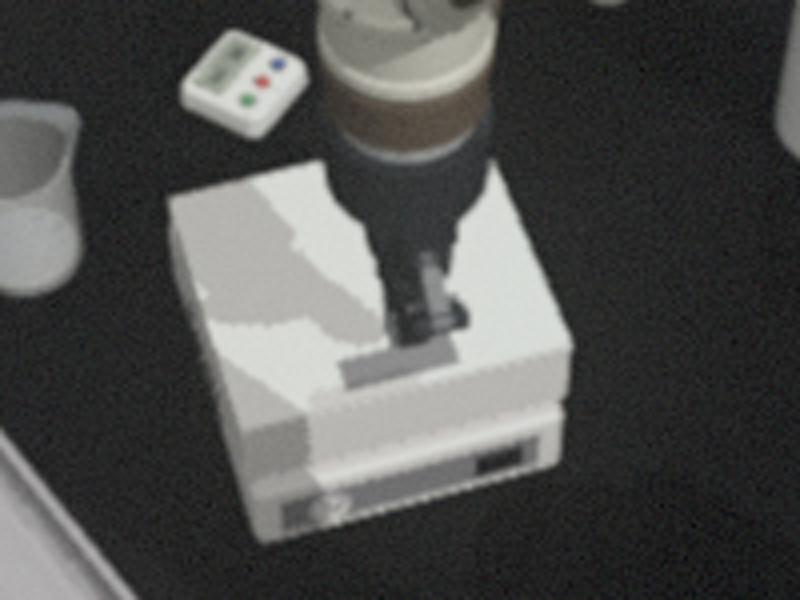

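Run:
```python
from h import *
c=cam("scene"); s=env.sense(); p=(w2px(c,[s["ee_pos"],[.467,.139,.1165]])-[219.6,199.6])*4; print(s["ee_pos"],p)
```

```text
[0.46550978 0.13555866 0.10834245] [[409.28451572 367.91503206]
 [401.93455735 360.21072869]]
```

Emit:
{"fn": "arm_command", "kwargs": {"rows": [-1,3,-1,0,0,0,0,0,0,-1,0,0,0,0,0,0,0,0,0,0,0]}}

```text
clock: 3.85
ee_pos: [0.4644, 0.1387, 0.1062]
tool_rot: [0.274, 1.554, -0.275]
force: [-0.7, 0.4, -0.2]
grip_width: 0.0001
```

Emit:
{"fn": "arm_command", "kwargs": {"rows": [0,0,-1,0,0,0,0,0,0,-1,0,0,0,0,0,0,0,0,0,0,0]}}

```text
clock: 4.15
ee_pos: [0.4644, 0.1385, 0.1042]
tool_rot: [0.275, 1.554, -0.275]
force: [0.5, 0.0, 0.2]
grip_width: 0.0001
```

Emit:
{"fn": "arm_command", "kwargs": {"rows": [0,0,-1,0,0,0,0,0,0,-1,0,0,0,0,0,0,0,0,0,0,0]}}

```text
clock: 4.45
ee_pos: [0.4644, 0.1385, 0.1022]
tool_rot: [0.275, 1.554, -0.275]
force: [0.5, 0.0, 0.7]
grip_width: -0.0002
```

Emit:
{"fn": "arm_command", "kwargs": {"rows": [0,0,-1,0,0,0,0,0,0,-1,0,0,0,0,0,0,0,0,0,0,0]}}

```text
clock: 4.75
ee_pos: [0.4644, 0.1385, 0.1002]
tool_rot: [0.275, 1.554, -0.275]
force: [-0.0, -0.3, -0.3]
grip_width: -0.0
```

Run:
```python
from h import *
s=env.sense(); print(s["ee_pos"],s["force"],s["joints"])
b=cam("scene")["img"][250:310,280:360];a=cam("top")["img"][250:310,250:330]
cv2.imwrite("pics/press2.png",np.hstack([cv2.resize(i,(400,300),interpolation=cv2.INTER_CUBIC) for i in(a,b)]))
```

```text
[0.46442828 0.13854249 0.10022845] [-0.04428392 -0.29299742 -0.32920107] [ 2.89915608e-01  2.82236577e-01 -2.17267215e-01  1.07162660e+00
 -1.77571941e-05  2.21070989e+00]
```

View pics/press2.png

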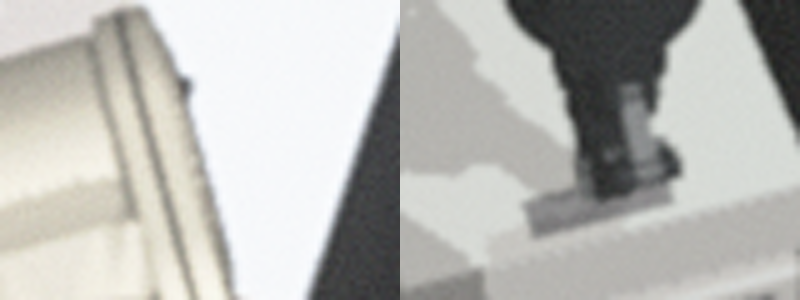

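The fingertip is over the pad but still a few mm clear. The visible tip sits about 18 mm behind the reported TCP, so I'll keep lowering by feel.

Emit:
{"fn": "arm_command", "kwargs": {"rows": [0,0,-2,0,0,0,0,0,0,-1,0,0,0,0,0,0,-1,0,0,0,0]}}

```text
clock: 5.15
ee_pos: [0.4645, 0.1386, 0.0962]
tool_rot: [0.275, 1.553, -0.275]
force: [0.1, 0.7, -0.3]
grip_width: 0.0003
```

Emit:
{"fn": "arm_command", "kwargs": {"rows": [0,0,-1,0,0,0,0,0,0,-1,0,0,0,0,0,0,0,0,0,0,0]}}

```text
clock: 5.45
ee_pos: [0.4644, 0.1385, 0.0942]
tool_rot: [0.275, 1.554, -0.275]
force: [-0.1, -0.7, 0.8]
grip_width: -0.0
```

Emit:
{"fn": "arm_command", "kwargs": {"rows": [0,0,-1,0,0,0,0,0,0,-1,0,0,0,0,0,0,0,0,0,0,0]}}

```text
clock: 5.75
ee_pos: [0.4644, 0.1385, 0.0922]
tool_rot: [0.275, 1.554, -0.275]
force: [0.4, 0.0, -0.4]
grip_width: 0.0001
```

Emit:
{"fn": "arm_command", "kwargs": {"rows": [0,0,-1,0,0,0,0,0,0,-1,0,0,0,0,0,0,0,0,0,0,0]}}

```text
clock: 6.05
ee_pos: [0.4644, 0.1385, 0.0902]
tool_rot: [0.274, 1.554, -0.275]
force: [-0.0, -0.1, -1.0]
grip_width: -0.0001
```

Emit:
{"fn": "arm_command", "kwargs": {"rows": [0,0,-1,0,0,0,0,0,0,-1,0,0,0,0,0,0,0,0,0,0,0]}}

```text
clock: 6.35
ee_pos: [0.4644, 0.1385, 0.0882]
tool_rot: [0.275, 1.554, -0.275]
force: [-0.1, 0.2, -0.1]
grip_width: -0.0
```

Run:
```python
from h import *
s=env.sense(); print(s["ee_pos"],s["force"],s["moment"],s["joint_efforts"])
b=cam("scene")["img"][240:330,270:390]
cv2.imwrite("pics/press3.png",cv2.resize(b,(800,600),interpolation=cv2.INTER_CUBIC))
```

```text
[0.46443386 0.13854225 0.08822121] [-0.11804622  0.16765931 -0.09758281] [0.02388629 0.00235188 0.02487813] [ 1.65381839e-04 -3.71261644e+01  2.26186287e+01 -3.30301048e-02
  1.42140475e-04 -9.35475100e-06]
```

View pics/press3.png

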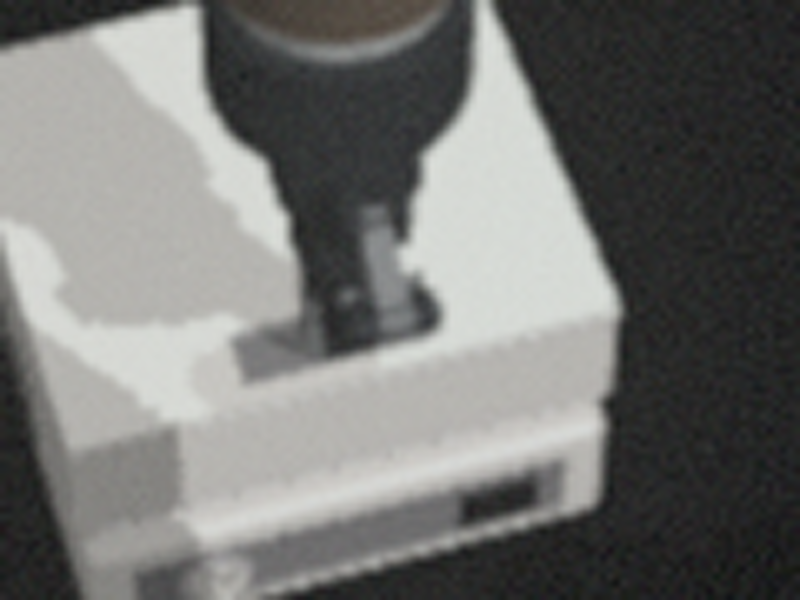

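The finger bottom is at crop (355,352), at the pad's front edge in the image, and there is still no contact force. I'll work out the height of the real tip.

Run:
```python
from h import *
c=cam("scene"); s=env.sense()
uv=(270+355/6.667,240+352/6.667)
for z in(.09,.1,.11,.12,.13): print(z,px2w(c,uv,z))
for z in(.088,.1,.11,.12): print(w2px(c,[[.4644,.1385,z]]),uv)
# hood pressed? front-right top corner
print(env.sense()["force"])
```

```text
0.09 [0.47142687 0.12792885 0.09      ]
0.1 [0.46604545 0.13186185 0.1       ]
0.11 [0.46066404 0.13579484 0.11      ]
0.12 [0.45528262 0.13972783 0.12      ]
0.13 [0.4499012  0.14366082 0.13      ]
[[321.10446929 298.21138889]] (323.2473376331184, 292.7973601319934)
[[321.08191365 294.96086069]] (323.2473376331184, 292.7973601319934)
[[321.06280307 292.20996168]] (323.2473376331184, 292.7973601319934)
[[321.0434003  289.41994922]] (323.2473376331184, 292.7973601319934)
[-0.65292286  0.62316374 -0.08613258]
```

Emit:
{"fn": "arm_command", "kwargs": {"rows": [0,0,-1,0,0,0,0,0,0,-1,0,0,0,0,0,0,0,0,0,0,0]}}

```text
clock: 6.75
ee_pos: [0.4644, 0.1387, 0.0865]
tool_rot: [0.275, 1.554, -0.274]
force: [-0.8, 1.1, 1.7]
grip_width: -0.0003
```

Emit:
{"fn": "arm_command", "kwargs": {"rows": [0,0,-1,0,0,0,0,0,0,-1,0,0,0,0,0,0,0,0,0,0,0]}}

```text
clock: 7.05
ee_pos: [0.4644, 0.1387, 0.0843]
tool_rot: [0.275, 1.554, -0.274]
force: [-0.7, 1.0, 2.3]
grip_width: 0.0001
```

Emit:
{"fn": "arm_command", "kwargs": {"rows": [0,0,-1,0,0,0,0,0,0,-1,0,0,0,0,0,0,0,0,0,0,0]}}

```text
clock: 7.35
ee_pos: [0.4644, 0.1386, 0.0823]
tool_rot: [0.275, 1.554, -0.275]
force: [-1.9, 1.2, 2.3]
grip_width: -0.0002
```

Run:
```python
from h import *
s=env.sense(); print(s["ee_pos"],s["force"])
b=cam("scene")["img"][200:350,220:420]; a=cv2.imread("pics/preS.png"); b=cv2.resize(b,(800,600),interpolation=cv2.INTER_CUBIC)
cv2.imwrite("pics/press4.png",b)
for n,(y0,y1,x0,x1) in dict(front=(480,580,330,560),edge=(370,470,480,640),left=(170,300,150,215)).items():
    g=lambda i:cv2.cvtColor(i[y0:y1,x0:x1],cv2.COLOR_BGR2GRAY).astype(np.float32)
    print(n,cv2.phaseCorrelate(g(a),g(b)))
```

```text
[0.46443972 0.13864296 0.08226322] [-1.8757979   1.18736668  2.31620056]
front ((0.0210467308182416, -0.11522601282875655), 0.464908891359965)
edge ((0.09571614217556146, 0.05318885356507508), 0.5560044375658035)
left ((-0.033229148433832734, 0.6004222402922892), 0.7584166620003343)
```

Contact came at a TCP height of about 0.087, and it moves at 2.3 N, which matches the hood spring. Next I press to the stop.

Emit:
{"fn": "arm_command", "kwargs": {"rows": [0,0,-1,0,0,0,0,0,0,-1,0,0,0,0,0,0,0,0,0,0,0]}}

```text
clock: 7.7
ee_pos: [0.4645, 0.1387, 0.0809]
tool_rot: [0.275, 1.553, -0.274]
force: [-3.7, -0.1, 6.4]
grip_width: 0.0003
```

Emit:
{"fn": "arm_command", "kwargs": {"rows": [0,0,-1,0,0,0,0,0,0,-1,0,0,0,0,0,0,0,0,0,0,0]}}

```text
clock: 8.0
ee_pos: [0.4645, 0.1387, 0.0801]
tool_rot: [0.275, 1.553, -0.274]
force: [-7.4, -0.5, 14.6]
grip_width: -0.0004
```

Force is 14.6 N, so the hood is at its stop. I'll release and back away quickly towards the robot.

Emit:
{"fn": "arm_command", "kwargs": {"rows": [0,0,12,0,0,0,0,-42,14,15,0,0,0,0,-45,15,10,0,0,0,0,-45,15,20,0,0,0,0,0,0,50,0,0,0,85,0,0,50,0,0,0,85,0,0,50,0,0,0,85,0,0,30,0,0,0,85,0,0,0,0,0,0,85,0,0,0,0,0,0,85,0,0,0,0,0,0,85,0,0,0,0,0,0,85]}}

```text
clock: 9.2
ee_pos: [0.3332, 0.1817, 0.3132]
tool_rot: [0.273, 1.556, -0.277]
force: [-0.1, 0.4, 0.4]
grip_width: 0.085
```

Run:
```python
from h import *
s=env.sense(); print(s["ee_pos"],s["force"],s["grip_width"],s["clock"])
a=cam("top")["img"][190:350,200:360];b=cam("scene")["img"][190:350,215:375]
cv2.imwrite("pics/open.png",np.hstack([cv2.resize(i,(400,400),interpolation=cv2.INTER_CUBIC) for i in(a,b)]))
```

```text
[0.33324805 0.18165982 0.31323396] [-0.09678235  0.37438033  0.36947863] 0.08499110831769131 9.2
```

View pics/open.png

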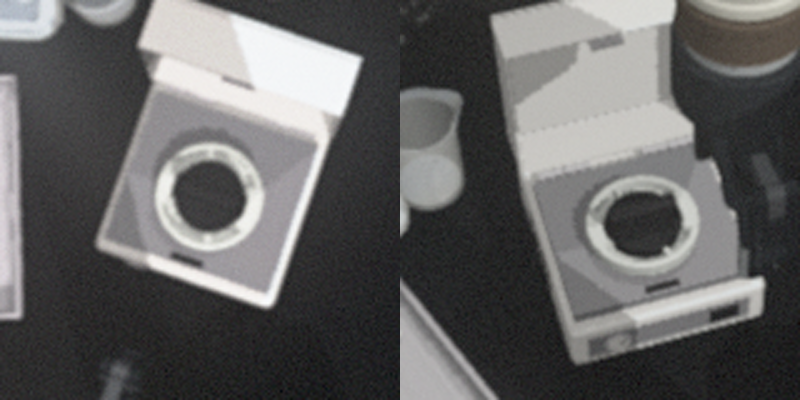

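The hood is open. The collar centre is at about (210,195) in the left crop and (242,224) in the right one, and the cover is still in the bay.

Run:
```python
from h import *
t=cam("top");s=cam("scene")
g=lambda u,v,x0,y0:(x0-.3+u/2.5,y0-.3+v/2.5)
print("top",px2w(t,g(209.5,196,200,190),.084),"scene",px2w(s,g(242,225,215,190),.084))
T=[px2w(t,g(u,v,200,190),.084) for u,v in((155,194),(265,196),(210,141),(210,251))];S=[px2w(s,g(u,v,215,190),.084) for u,v in((185,225),(299,225),(242,175),(242,274))]
print(np.round(T,4).tolist(),np.round(S,4).tolist())
for c,o in((t,(200,190)),(s,(215,190))):
  a=np.radians(-19.3);P=np.array([.5367,.1130]); Q=lambda x,y,z:[*(P+[x*np.cos(a)-y*np.sin(a),x*np.sin(a)+y*np.cos(a)]),z]
  print((w2px(c,[Q(-.018,0,.084),Q(-.095,.085,.07),Q(-.095,-.085,.07)])-o)*2.5)
```

```text
top [0.51941756 0.11948005 0.084     ] scene [0.5158263  0.12598762 0.084     ]
[[0.5209, 0.1678, 0.084], [0.5197, 0.0702, 0.084], [0.5685, 0.1196, 0.084], [0.4708, 0.1185, 0.084]] [[0.5441, 0.1647, 0.084], [0.4875, 0.0874, 0.084], [0.5587, 0.0954, 0.084], [0.476, 0.1544, 0.084]]
[[209.35180295 194.92282932]
 [ 91.02283347 244.91597952]
 [270.1695679  309.23990594]]
[[245.37029129 217.15739603]
 [171.52057248 326.42419066]
 [370.01076441 274.99400224]]
```

Emit:
{"fn": "arm_command", "kwargs": {"rows": [37,-12,-20,0,0,0,85,37,-12,-20,0,0,0,85,37,-12,-40,0,0,0,85,37,-12,-40,0,0,0,85,37,-12,-40,0,0,0,85,0,0,-30,0,0,0,85,0,0,-15,0,0,0,85,0,0,0,0,0,0,85]}}

```text
clock: 10.2
ee_pos: [0.505, 0.125, 0.1188]
tool_rot: [0.273, 1.56, -0.278]
force: [0.6, 0.2, 0.2]
grip_width: 0.0849
```

Run:
```python
from h import *
s=env.sense(); m=R.from_rotvec(s["tool_rot"]).as_matrix(); print(s["ee_pos"],s["force"],np.degrees(np.arctan2(m[1,2],m[0,2])),s["joints"])
b=cam("scene")["img"][180:330,240:390]
cv2.imwrite("pics/above.png",cv2.resize(b,(600,600),interpolation=cv2.INTER_CUBIC))
print((w2px(cam("scene"),[s["ee_pos"],s["ee_pos"]+[0,0,.0295],[.5185,.121,.105],[.5185,.121,.084]])-[239.6,179.6])*4)
```

```text
[0.50496737 0.12495782 0.1188297 ] [0.61402178 0.20862491 0.24617482] -20.09065722253423 [ 2.42630447e-01  3.37381158e-01 -8.61691279e-02  1.15460798e+00
 -7.26610260e-05  2.16406250e+00]
[[300.40903465 374.29567197]
 [299.65494091 339.86533596]
 [291.7331916  369.08873458]
 [292.36463694 392.44929256]]
```

View pics/above.png

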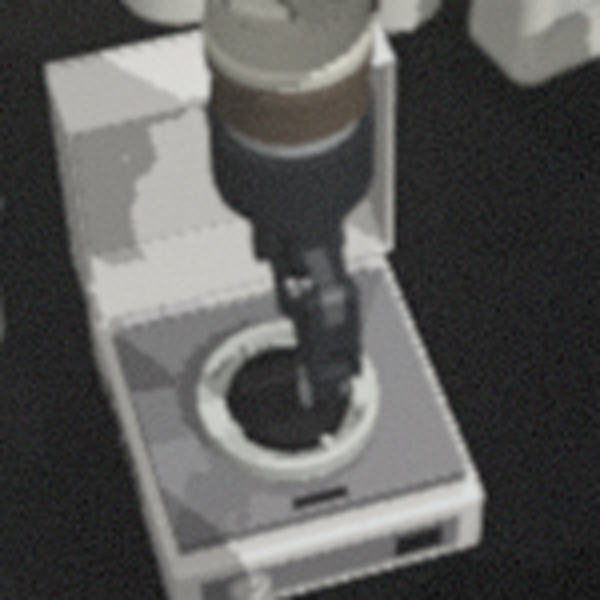

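The fingers straddle the bay correctly. The collar centre reads about (288,397), within roughly 3 mm of my estimate. I'll centre and descend.

Emit:
{"fn": "arm_command", "kwargs": {"rows": [13,-3,-15,0,0,0.01,85,0,0,-15,0,0,0,85,0,0,-10,0,0,0,85,0,0,-5,0,0,0,85,0,0,-3,0,0,0,85,0,0,0,0,0,0,85]}}

```text
clock: 10.9
ee_pos: [0.5193, 0.1227, 0.0738]
tool_rot: [0.266, 1.556, -0.267]
force: [-0.3, 0.1, 0.3]
grip_width: 0.0848
```

Emit:
{"fn": "arm_command", "kwargs": {"rows": [0,0,-4,0,0,0,85,0,0,-4,0,0,0,85,0,0,0,0,0,0,85]}}

```text
clock: 11.2
ee_pos: [0.5197, 0.1227, 0.0655]
tool_rot: [0.266, 1.556, -0.267]
force: [-0.3, 0.1, 0.1]
grip_width: 0.0848
```

Emit:
{"fn": "arm_command", "kwargs": {"rows": [0,0,0,0,0,0,30,0,0,0,0,0,0,30,0,0,0,0,0,0,30,0,0,-3,0,0,0,30,0,0,-2,0,0,0,30,0,0,0,0,0,0,30], "force": 30}}

```text
clock: 11.8
ee_pos: [0.5199, 0.1228, 0.0608]
tool_rot: [0.267, 1.555, -0.267]
force: [-0.6, -0.1, 0.5]
grip_width: 0.03
```

Emit:
{"fn": "arm_command", "kwargs": {"rows": [0,0,0,0,0,0,0,0,0,0,0,0,0,0,0,0,0,0,0,0,0,0,0,0,0,0,0,0]}}

```text
clock: 12.2
ee_pos: [0.5204, 0.1229, 0.0613]
tool_rot: [0.267, 1.554, -0.267]
force: [0.3, 0.3, -1.1]
grip_width: 0.0133
```

Emit:
{"fn": "arm_command", "kwargs": {"rows": [0,0,0,0,0,0.08,0,0,0,0,0,0,0.12,0,0,0,0,0,0,0.12,0,0,0,0,0,0,0,0], "force": 40}}

```text
clock: 12.6
ee_pos: [0.5203, 0.1229, 0.0613]
tool_rot: [0.016, 1.571, -0.016]
force: [-0.5, 0.3, 0.3]
grip_width: 0.0128
```

```bash
python3 -c "
from h import *
s=env.sense(); print(s['ee_pos'],s['force'],s['moment'],s['joints'])"
```

```text
[0.52034032 0.12288885 0.06133079] [-0.51645608  0.29277728  0.31644384] [ 0.00402903  0.07033762 -0.07462585] [ 2.31923902e-01  4.10486828e-01 -1.39896661e-01  1.02037406e+00
 -5.35163288e-06  1.82293582e+00]
```

Turning easily. I'll go on to about 72°.

Emit:
{"fn": "arm_command", "kwargs": {"rows": [0,0,0,0,0,0.12,0,0,0,0,0,0,0.12,0,0,0,0,0,0,0.12,0,0,0,0,0,0,0.12,0,0,0,0,0,0,0.12,0,0,0,0,0,0,0.12,0,0,0,0,0,0,0.12,0,0,0,0,0,0,0.12,0,0,0,0,0,0,0,0]}}

```text
clock: 13.5
ee_pos: [0.5204, 0.1229, 0.0613]
tool_rot: [-0.731, 1.444, 0.731]
force: [0.3, -0.1, -0.7]
grip_width: 0.0129
```

Emit:
{"fn": "arm_command", "kwargs": {"rows": [0,0,3,0,0,0,0,0,0,3,0,0,0,0,0,0,0,0,0,0,0]}}

```text
clock: 13.8
ee_pos: [0.5207, 0.123, 0.0678]
tool_rot: [-0.732, 1.443, 0.732]
force: [0.4, -0.1, -1.8]
grip_width: 0.0132
```

```bash
python3 -c "
from h import *
s=env.sense(); m=R.from_rotvec(s['tool_rot']).as_matrix(); print(s['ee_pos'],s['force'],s['moment'],np.degrees(np.arctan2(m[1,2],m[0,2])),s['grip_width'])"
```

```text
[0.52068978 0.12295589 0.06780346] [ 0.35683519 -0.0807265  -1.76974017] [ 0.00537683 -0.04451964 -0.0038053 ] 53.7699409651149 0.013174177124474691
```

Emit:
{"fn": "arm_command", "kwargs": {"rows": [0,0,15,0,0,0,0,0,0,25,0,0,0,0,0,0,25,0,0,0,0,-4,33,5,0,0,0,0,-4,33,0,0,0,0,0,-4,33,0,0,0,0,0,-4,33,0,0,0,0,0,-4,33,0,0,0,0,0,-4,33,0,0,0,0,0,-4,33,0,0,0,0,0,-4,31,0,0,0,0,0,0,0,0,0,0,0,0]}}

```text
clock: 15.0
ee_pos: [0.4873, 0.3889, 0.1368]
tool_rot: [-0.735, 1.442, 0.737]
force: [0.3, -0.0, -1.7]
grip_width: 0.013
```

Run:
```python
from h import *
s=env.sense(); print(s["ee_pos"],s["force"],s["grip_width"])
b=cam("scene")["img"][240:440,130:330];a=cam("top")["img"][190:340,120:345]
cv2.imwrite("pics/carry.png",np.hstack([cv2.resize(a,(480,320),interpolation=cv2.INTER_CUBIC),cv2.resize(b,(320,320),interpolation=cv2.INTER_CUBIC)]))
```

```text
[0.48726865 0.38891362 0.13677491] [ 0.27323397 -0.02199578 -1.72390542] 0.012981995629848343
```

View pics/carry.png

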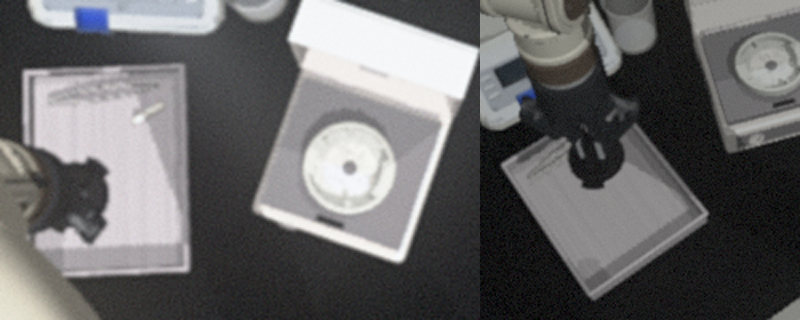

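The cover is held, with its lugs visible, over the tray, and the bay is empty. I'll lower it.

Emit:
{"fn": "arm_command", "kwargs": {"rows": [0,-3,-20,0,0,0,0,0,0,-35,0,0,0,0,0,0,-35,0,0,0,0,0,0,-20,0,0,0,0,0,0,-15,0,0,0,0,0,0,-7,0,0,0,0,0,0,0,0,0,0,0]}}

```text
clock: 15.8
ee_pos: [0.4879, 0.3802, 0.0044]
tool_rot: [-0.733, 1.446, 0.732]
force: [0.7, -0.4, 0.3]
grip_width: 0.0129
```

```bash
python3 -c "
from h import *
s=env.sense(); print(s['ee_pos'],s['force'],s['moment'],s['joints'])"
```

```text
[0.487925   0.38024887 0.00436893] [ 0.70085718 -0.37267557  0.25088464] [-0.00959116  0.04985259 -0.02546711] [ 6.62112571e-01  6.18180636e-01  4.79926870e-02  1.00313706e+00
 -2.05220212e-04  1.29461777e+00]
```

Emit:
{"fn": "arm_command", "kwargs": {"rows": [0,0,-3,0,0,0,0,0,0,-3,0,0,0,0,0,0,0,0,0,0,0]}}

```text
clock: 16.1
ee_pos: [0.4886, 0.382, -0.0002]
tool_rot: [-0.733, 1.443, 0.733]
force: [0.4, -0.9, -0.6]
grip_width: 0.0131
```

Emit:
{"fn": "arm_command", "kwargs": {"rows": [0,0,-2,0,0,0,0,0,0,-1,0,0,0,0,0,0,0,0,0,0,0]}}

```text
clock: 16.4
ee_pos: [0.4882, 0.3819, -0.0038]
tool_rot: [-0.733, 1.444, 0.733]
force: [-0.4, 0.0, -1.2]
grip_width: 0.0129
```

Emit:
{"fn": "arm_command", "kwargs": {"rows": [0,0,-1,0,0,0,0,0,0,-1,0,0,0,0,0,0,0,0,0,0,0]}}

```text
clock: 16.7
ee_pos: [0.4882, 0.3818, -0.0059]
tool_rot: [-0.733, 1.444, 0.733]
force: [-0.8, -0.5, -0.4]
grip_width: 0.0129
```

Emit:
{"fn": "arm_command", "kwargs": {"rows": [0,0,-1,0,0,0,0,0,0,-1,0,0,0,0,0,0,0,0,0,0,0]}}

```text
clock: 17.0
ee_pos: [0.4884, 0.382, -0.0076]
tool_rot: [-0.733, 1.443, 0.733]
force: [-0.5, 0.4, -0.5]
grip_width: 0.0132
```

Emit:
{"fn": "arm_command", "kwargs": {"rows": [0,0,-1,0,0,0,0,0,0,0,0,0,0,0]}}

```text
clock: 17.2
ee_pos: [0.4884, 0.3819, -0.0077]
tool_rot: [-0.733, 1.443, 0.733]
force: [-1.7, -1.6, 5.5]
grip_width: 0.013
```

The cover touched down exactly at the predicted height. I'll release and lift clear.

Emit:
{"fn": "arm_command", "kwargs": {"rows": [0,0,1,0,0,0,13,0,0,0,0,0,0,20,0,0,0,0,0,0,45,0,0,0,0,0,0,45,0,0,0,0,0,0,45,0,0,10,0,0,0,45,0,0,20,0,0,0,45,0,0,40,0,0,0,45,0,0,50,0,0,0,45,0,0,50,0,0,0,45,0,0,50,0,0,0,0,0,0,50,0,0,0,0]}}

```text
clock: 18.4
ee_pos: [0.488, 0.3816, 0.2655]
tool_rot: [-0.733, 1.442, 0.733]
force: [0.6, 0.6, -0.1]
grip_width: 0.0168
```

Run:
```python
from h import *
s=env.sense(); print(s["ee_pos"],s["force"],s["grip_width"],s["joints"])
b=cam("scene")["img"][160:440,130:410];a=cam("top")["img"][160:340,120:345]
cv2.imwrite("pics/placed.png",np.hstack([cv2.resize(a,(400,320),interpolation=cv2.INTER_CUBIC),cv2.resize(b,(400,400),interpolation=cv2.INTER_CUBIC)[:320]]))
# dark blob in tray, top
c=cam("top"); g=cv2.cvtColor(c["img"],cv2.COLOR_BGR2GRAY)[225:316,138:204]; m=(g<70).astype(np.uint8)
n,l,st,ce=cv2.connectedComponentsWithStats(m)
for i in range(1,n):
  if st[i,4]>60: print(st[i],ce[i]+[138,225],px2w(c,ce[i]+[138,225],.015))
```

```text
[0.48799609 0.38159935 0.26554084] [ 0.62643691  0.56339052 -0.12297266] 0.01683163328924338 [ 6.63658512e-01  4.80261523e-01  5.13864780e-01  1.60287416e+00
 -1.34909443e-05  1.29450075e+00]
[ 23  44  26  28 576] [173.30902778 282.421875  ] [0.48817708 0.378218   0.015     ]
[  0  51  13  19 102] [142.98039216 286.47058824] [0.47839924 0.44804486 0.015     ]
```

The cover lies in the tray at (0.488, 0.378). Next I go behind the open hood, so I'll compute the swing path.

Run:
```python
import numpy as np
a=np.radians(-19.3);u=np.array([np.cos(a),np.sin(a)]);P=np.array([.537,.117]);H=P+.066*u
def W(th):
    s=115+20*(1-th/1.57); X=-s*np.cos(th)+61*np.sin(th); Z=66+s*np.sin(th)+50*np.cos(th)
    return np.r_[H*1e3+u*X, Z-29.2]
print("start",W(1.6), "hover",W(1.6)+np.r_[u*22,0])
ths=np.r_[np.linspace(1.6,0,23)]; p=np.array([W(t) for t in ths]); print(np.diff(p,axis=0).round(0).astype(int).tolist()); print(p[::4].round(0))
```

```text
start [659.99687221  73.92710793 149.90898558] hover [680.76049314  66.65579129 149.90898558]
[[-8, 3, 5], [-8, 3, 4], [-9, 3, 3], [-9, 3, 3], [-9, 3, 2], [-9, 3, 1], [-10, 3, 0], [-10, 3, 0], [-10, 3, -1], [-10, 3, -2], [-10, 3, -3], [-10, 3, -3], [-9, 3, -4], [-9, 3, -5], [-9, 3, -6], [-9, 3, -6], [-8, 3, -7], [-8, 3, -8], [-7, 3, -8], [-7, 2, -9], [-6, 2, -9], [-5, 2, -10]]
[[660.  74. 150.]
 [626.  86. 164.]
 [588.  99. 167.]
 [549. 113. 158.]
 [513. 125. 137.]
 [483. 136. 106.]]
```

Emit:
{"fn": "arm_command", "kwargs": {"rows": [19,-31,0,0,0,0.03,0,19,-31,0,0,0,0.03,0,19,-31,0,0,0,0.03,0,19,-31,0,0,0,0.03,0,19,-31,0,0,0,0.03,0,19,-31,0,0,0,0.03,0,19,-31,0,0,0,0.03,0,19,-31,0,0,0,0.03,0,19,-31,0,0,0,0.03,0,17,-34,0,0,0,0.03,0,0,0,0,0,0,0,0]}}

```text
clock: 19.65
ee_pos: [0.6772, 0.0636, 0.2595]
tool_rot: [-0.958, 1.354, 0.958]
force: [0.6, -0.2, -0.1]
grip_width: 0.0002
```

Emit:
{"fn": "arm_command", "kwargs": {"rows": [5,1,-15,0,0,0,0,0,0,-30,0,0,0,0,0,0,-30,0,0,0,0,0,0,-20,0,0,0,0,0,0,-10,0,0,0,0,0,0,0,0,0,0,0]}}

```text
clock: 20.25
ee_pos: [0.6795, 0.0702, 0.1547]
tool_rot: [-0.961, 1.352, 0.965]
force: [-0.1, 0.1, -0.0]
grip_width: -0.0002
```

Run:
```python
from h import *
s=env.sense(); print(s["ee_pos"],s["force"],s["moment"],s["joints"])
b=cam("scene")["img"][140:340,220:420]
a=cam("top")["img"][170:350,130:330]
cv2.imwrite("pics/behind.png",np.hstack([cv2.resize(a,(400,360)),cv2.resize(b,(360,360),interpolation=cv2.INTER_CUBIC)]))
```

```text
[0.67949602 0.07023754 0.15474271] [-0.11545214  0.07876206 -0.02574254] [ 0.02871425  0.00148616 -0.00917773] [1.02948649e-01 6.45078756e-01 5.06004751e-01 1.43682880e+00
 1.08205013e-04 4.33330661e-01]
```

View pics/behind.png

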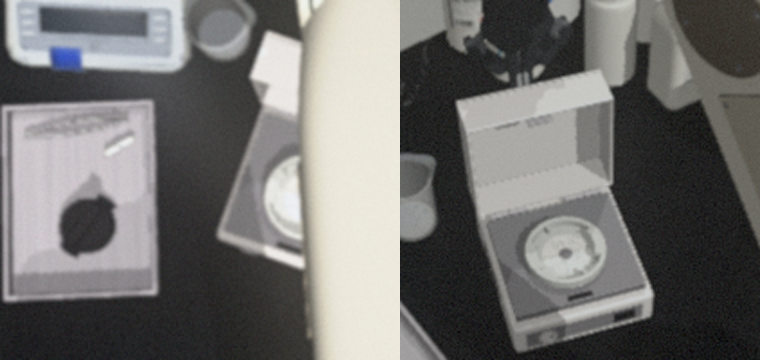

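The cover lies flat and right way up in the tray. The finger is behind the open hood (tips visible just over its top edge). I'll approach until contact.

Emit:
{"fn": "arm_command", "kwargs": {"rows": [-6,2,-2,0,0,0,0,-6,2,-2,0,0,0,0,-4,1,0,0,0,0,0,0,0,0,0,0,0,0]}}

```text
clock: 20.75
ee_pos: [0.6647, 0.0752, 0.154]
tool_rot: [-0.963, 1.347, 0.962]
force: [0.2, 0.6, 0.5]
grip_width: 0.0
```

Emit:
{"fn": "arm_command", "kwargs": {"rows": [-4,1,0,0,0,0,0,-4,1,0,0,0,0,0,0,0,0,0,0,0,0]}}

```text
clock: 21.05
ee_pos: [0.6581, 0.0769, 0.1544]
tool_rot: [-0.963, 1.345, 0.96]
force: [3.2, -0.5, 1.1]
grip_width: -0.0005
```

Contact is at the expected place. I'll swing it down along the arc.

Emit:
{"fn": "arm_command", "kwargs": {"rows": [-8,3,4,0,0,0,0,-8,3,3,0,0,0,0,-9,3,3,0,0,0,0,-9,3,2,0,0,0,0,-9,3,2,0,0,0,0,-9,3,1,0,0,0,0]}}

```text
clock: 21.65
ee_pos: [0.6046, 0.0953, 0.1687]
tool_rot: [-0.962, 1.347, 0.962]
force: [3.7, -1.3, -0.0]
grip_width: -0.0
```

Emit:
{"fn": "arm_command", "kwargs": {"rows": [-10,3,0,0,0,0,0,-10,3,0,0,0,0,0,-10,3,-1,0,0,0,0,-10,3,-2,0,0,0,0,-10,3,-3,0,0,0,0]}}

```text
clock: 22.15
ee_pos: [0.5547, 0.1103, 0.1626]
tool_rot: [-0.962, 1.347, 0.962]
force: [2.8, -0.5, 0.5]
grip_width: 0.0006
```

Emit:
{"fn": "arm_command", "kwargs": {"rows": [-10,3,-3,0,0,0,0,-9,3,-4,0,0,0,0,-9,3,-5,0,0,0,0,-9,3,-6,0,0,0,0,-9,3,-6,0,0,0,0,-8,3,-7,0,0,0,0]}}

```text
clock: 22.75
ee_pos: [0.5005, 0.1282, 0.1318]
tool_rot: [-0.962, 1.347, 0.962]
force: [1.9, -0.6, 1.5]
grip_width: 0.0002
```

Emit:
{"fn": "arm_command", "kwargs": {"rows": [-8,3,-8,0,0,0,0,-7,2,-8,0,0,0,0,-7,2,-9,0,0,0,0,0,0,0,0,0,0,0]}}

```text
clock: 23.15
ee_pos: [0.4766, 0.1351, 0.1052]
tool_rot: [-0.961, 1.351, 0.965]
force: [-2.0, 0.1, 2.5]
grip_width: 0.0002
```

Emit:
{"fn": "arm_command", "kwargs": {"rows": [-5,2,-8,0,0,0,0,-4,1,-8,0,0,0,0,0,0,-2,0,0,0,0,0,0,-2,0,0,0,0]}}

```text
clock: 23.55
ee_pos: [0.4691, 0.1384, 0.086]
tool_rot: [-0.961, 1.349, 0.965]
force: [-2.7, 2.1, 5.3]
grip_width: -0.0
```

Emit:
{"fn": "arm_command", "kwargs": {"rows": [0,0,-1,0,0,0,0,0,0,-1,0,0,0,0,0,0,-1,0,0,0,0,0,0,0,0,0,0,0]}}

```text
clock: 23.95
ee_pos: [0.47, 0.1378, 0.083]
tool_rot: [-0.962, 1.349, 0.963]
force: [-2.5, 1.2, 2.5]
grip_width: 0.0001
```

Emit:
{"fn": "arm_command", "kwargs": {"rows": [0,0,-1,0,0,0,0,0,0,-1,0,0,0,0,0,0,0,0,0,0,0]}}

```text
clock: 24.25
ee_pos: [0.4702, 0.1378, 0.0813]
tool_rot: [-0.962, 1.348, 0.962]
force: [-2.2, 0.8, 3.7]
grip_width: -0.0002
```

Emit:
{"fn": "arm_command", "kwargs": {"rows": [0,0,-1,0,0,0,0,0,0,-1,0,0,0,0,0,0,-1,0,0,0,0,0,0,0,0,0,0,0]}}

```text
clock: 24.65
ee_pos: [0.4701, 0.138, 0.0802]
tool_rot: [-0.962, 1.347, 0.962]
force: [-7.4, -0.4, 16.3]
grip_width: -0.0
```

At the stop (16 N). I'll lift slowly and see whether it stays.

Emit:
{"fn": "arm_command", "kwargs": {"rows": [0,0,2,0,0,0,0,0,0,2,0,0,0,0,0,0,2,0,0,0,0,0,0,2,0,0,0,0,0,0,2,0,0,0,0,0,0,3,0,0,0,0,0,0,5,0,0,0,0,0,0,0,0,0,0,0]}}

```text
clock: 25.45
ee_pos: [0.4708, 0.1381, 0.0969]
tool_rot: [-0.962, 1.347, 0.962]
force: [0.6, 0.3, -0.2]
grip_width: -0.0
```

Emit:
{"fn": "arm_command", "kwargs": {"rows": [-20,0,30,0,0,0,0,-30,-30,30,0,0,0,0,-20,-45,30,0,0,0,0,-20,-45,30,0,0,0,0,-10,-45,0,0,0,0,0,-10,-45,0,0,0,0,0,0,-45,0,0,0,0,0,0,0,0,0,0,0,0,0,0,0,0,0,0,0,0,0,0,0,0,0,0]}}

```text
clock: 26.45
ee_pos: [0.3667, -0.1033, 0.2071]
tool_rot: [-0.962, 1.347, 0.963]
force: [0.4, -0.2, 0.2]
grip_width: 0.0001
```

Run:
```python
from h import *
s=env.sense(); print(s["ee_pos"],s["force"],s["clock"])
b=cam("scene")["img"][140:440,130:480];a=cam("top")["img"][130:340,110:480]
cv2.imwrite("pics/final.png",np.vstack([cv2.resize(a,(520,295)),cv2.resize(b,(355,305),interpolation=cv2.INTER_CUBIC)[:, :].copy() if 0 else cv2.copyMakeBorder(cv2.resize(b,(355,305)),0,0,0,165,0)]))
```

```text
[ 0.36666088 -0.10331052  0.20705833] [ 0.39213388 -0.2403887   0.19308598] 26.45
```

View pics/final.png

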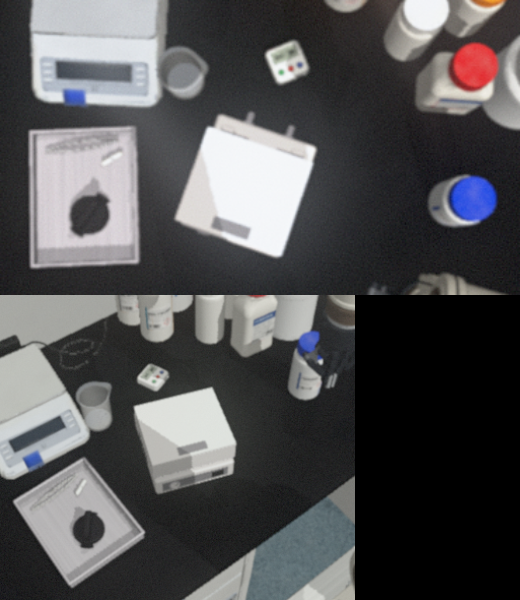

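The hood is shut, the cover lies flat in the tray, and the jar, beaker and timer are where they were. I'm handing in.

```bash
python3 -c "
from station import env
print(env.finish_job())"
```

```text
the job is handed in; nothing more can be done
None
```

The job is done and handed in at about 26.5 s on the robot's clock. The steps, in the order asked:
- **Hood opened:** I pressed it to its stop (14.6 N), and it sprang fully open.
- **Cover removed:** I turned the cover about 73° anticlockwise and lifted it off.
- **Cover set down:** I lowered it into the tray until it touched (5.5 N) and then released it.
- **Hood shut:** I swung the hood down from behind and pressed it to its stop (16.3 N). It stayed down when I lifted off.

**Last checks:** The final pictures show the hood shut about 1 s after I lifted off. The cover lies flat and right way up at about (0.488, 0.378), clear of the tweezers and stir bar. The jar, beaker and timer look unmoved, which I judged by eye. The arm is clear and touching nothing.

**What disagreed:**
- **Fingertip height:** Contact with the pad came about 29 mm lower in reported TCP height than expected. I found the pad by feel and used that offset from then on; the tray touchdown height then matched the prediction.
- **Bay position:** The two cameras differed by about 7 mm on the bay's centre. I used a value in between, and the grip closed with no side force.

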